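# Seat the model bicycle on its display plinth

## Task

Put the model bicycle on its wooden display plinth: lay its foot plate on the studs and slide it gently along the plinth, feeling for the moment when its slots drop over all four studs, until the plate lies flush on the steel strip. Keep the bicycle upright, never press or push hard, let go at the end, and leave the other ornaments where they are.

Things in the scene. Friction and masses are not known exactly. Their poses are not given: they have to be found in the camera images.
- bicycle: Dark steel model bicycle fixed upright on its own steel foot plate, 0.3 to 0.65 kg, standing on the table at first. Origin: centre of the plate's underside; x along the bicycle to the handlebar end, z up. Plate 190 (x) x 70 (y) x 5 mm, with four through slots centred at x +-52, y +-20 mm, each 10 mm long in x and 14 mm in y. Wheels 70 mm across at x +-52 mm, 6 mm thick.
- bicycle_grip (a point): Centre of the bicycle's flat-sided top tube, 80 mm above the plate's underside: a bar 75 mm long in x, 12 mm thick in y, 14 mm high. Axes as the bicycle's. Fingers can take it here from above, closing along y; the frame below it is at most 6 mm thick. Handlebar 30 mm ahead (+x), 62 mm wide, top 33 mm above this point; saddle 37 mm behind, top 21 mm above.
- plinth: Fixed oak display block 240 (x) x 110 (y) x 30 mm. Origin: centre of its underside; x along its length, z up. On its top lies a steel strip, 150 (x) x 66 (y) x 3 mm, with four steel studs. The strip is clamped in a lengthwise groove: it is centred in y, but its centre lies up to 18 mm from the plinth's centre in x, either way, not measured. It gives only above 60 N.
- plinth_top (a point): Centre of the oak top of the plinth, 30 mm above its origin, axes as the plinth's. Heights above this point: strip top, where the foot plate's underside rests when home, 3 mm; stud tops 15 mm. Studs stand +-52 mm in x and +-20 mm in y from the strip's centre, 8 mm in diameter, the last 3 mm tapering to 5 mm. The bicycle fits either way round.
- candle_cup: Bystander, loose: copper candle cup, 64 mm across, 70 mm tall. Origin: centre of its underside.
- pear: Bystander, loose: brass pear ornament, 62 mm across, 87 mm tall. Origin: centre of its underside.
- coaster: Bystander, loose: round cork coaster, 80 mm across, 8 mm thick. Origin: centre of its underside.
- remote: Bystander, loose: black remote control lying flat, 150 x 42 x 16 mm. Origin: centre of its underside.
There are look-alikes about, which are no part of the job. What is meant by the bicycle is not purple or red, and is the smaller of those in its own colour.

How it is judged:
On the way, in this order (a step that is already met when the one before it is completed fails the run):
1. the bicycle is lifted over the plinth, clear of the studs (z of bicycle in the frame of plinth above 0.0435 m and horizontal distance between bicycle and plinth below 0.05 m), for 0.1 s.
2. the plate has dropped over the studs (z of bicycle in the frame of plinth between 0.031 and 0.035 m and x of bicycle in the frame of plinth between -0.028 and 0.028 m and y of bicycle in the frame of plinth between -0.012 and 0.012 m and angle between bicycle's own z axis and vertical below 0.03 rad and angle between the x axis of bicycle and the x axis of plinth, either way round below 0.12 rad), for 0.2 s.
At the end, for the whole second after the job is handed in: The bicycle, released and at rest, stands level (within 0.03 rad) on the plinth with its slots over all four studs and its foot plate flush on the strip: origin 31 to 35 mm above the plinth's origin, within 28 mm of it along x and 12 mm along y, lengthwise axes within 0.12 rad either way round (all of step 2 and linear speed of bicycle below 0.02 m/s and contact force between bicycle and the fingers below 0.1 N); the robot touches nothing.
It fails at once if an ornament other than the bicycle is shifted by more than 15 mm (distance of any of candle_cup, pear, coaster, remote from where it was at the start of the episode above 0.015 m).
It fails at once if the bicycle's foot plate is pressed or pushed against the plinth (strip and studs included) with more than 40 N (contact force between bicycle and plinth above 40 N).
It fails at once if the bicycle is tipped by more than 30 degrees (angle between bicycle's own z axis and vertical above 0.52 rad).
It also fails if it takes over 64 s, if anything falls off the work surface, if the arm or the gripper's body presses on something with over 40 N, if the wrist force passes 120 N, or if a joint passes its speed limit or range.

## Robot

A 7-joint arm with a two-finger parallel gripper is mounted at the origin on the work surface. World frame = base frame: x ahead of the robot, y to its left, z up, the work surface at z = 0. Lengths are in m, angles in rad, forces in N, time in s.
With the tool pointing down it reaches from about 0.4 to 0.85 m from the base axis. Payload 6.9 kg.
Tool frame: the origin (TCP) lies on the centre line of the jaws, within the pads' length; the fingertips stand 22 mm ahead of it and the grasp point (between the pads) lies 3 mm ahead of it; z points along the fingers, y is the line along which they close (so a half turn about z gives the same grasp; the last joint's range is limited). The gripper opens to 85 mm and grips with 20 to 120 N. Pads are 22 mm wide; open, the fingers measure 114 mm over their backs; the gripper's body (76 mm by 85 mm) begins 54 mm behind the grasp point. The pads swing forward as they close: fully open they stand 13 mm farther back than shut.
Start: joints at [1.323, 0.507, -0.238, 1.5, 0.126, 1.149, -0.155], TCP at [0.216, -0.587, 0.253] pointing down, gripper open.
Joint ranges: [-3.08, 3.08], [-0.24, 2.05], [-1.43, 1.35], [0, 2.5], [-1.52, 4.66], [0.17, 1.96], [-2.89, 2.89]. Speed limits (rad/s): [2.39, 2.39, 3.14, 3.14, 3.14, 3.14, 3.14].

## Interface

Orientations are given as a unit quaternion [w, x, y, z].
In Python, from plant import robot gives the robot as it stands. The module is installed in compiled form; this text tells all that it offers.
- The arm moves only by the shell command python3 -m handwheel 'ROWS'. ROWS is JSON, one flat list of numbers, 7 for each row, row after row: the shift along the tool's x, y, z in m, then the turn, a rotation vector about the tool's x, y, z in rad, then the finger opening in m, from 0 to 0.0854. In form: [dx, dy, dz, wx, wy, wz, jaw, dx, dy, dz, wx, wy, wz, jaw, ...]. A call has 1 to 10 rows; each row is the pose to reach, as a shift and turn from the pose commanded when the call began, along the tool's axes at that moment; what a row does not reach only later rows make up. A row lasts 1/10 s, in which the tool goes at most 50 mm and 8.59 degrees, less where a joint would pass 70% of its speed; a pose out of reach is approached as far as the arm can. A call with a gripper value outside its range is refused whole. The fingers move at their own pace and stop on an object; the grip force is fixed at half the most. Time passes only in rows, so rows that repeat a pose let the fingers close. It gives the time, the measured TCP pose, the force, the opening and the grip force at its end, in the units of the state.
- robot.read_state(): the state, without advancing time (a new reading comes with each control period).
- robot.capture(name): name is "side" or "top"; returns a dict with "pixels" (480x640x3 uint8, blue, green, red), "z_map" (480x640 float32, m along the optical axis (not along the pixel's ray), 0 where there is no reading), "mtx" (3x3 intrinsics, pixels), "world_to_cam" (4x4, takes a point from world to camera coordinates). Camera axes: x right, y down, z forward; pixel columns grow to the right and rows downward; lengths in m; the calibration is good to about 2 mm. A picture is of the moment at which its call begins.
- robot.sign_off(): hands the job in; it is judged then, once.
The state is a dict: "time_s": time; "joint_positions": joint angles; "qd": joint speeds; "tau": joint torques, N m; "tool_pos": TCP position; "ee_rot": TCP orientation; "contact_force": force on the tool from outside, world axes, zero at the start; "ft_torque": the same for the moment, N m; "gripper_width": opening from 0.0 (shut) to 1.0 (fully open); "grasp_force": force on a finger pad.
Only numpy, scipy, OpenCV 4.12 (cv2) and the standard library are available. Lean on these libraries where they do the work, as an engineer would, in place of code of your own. Each camera call takes 0.05 s, during which the arm holds its last target. There are 200 camera calls.

## Working session

There is one attempt and no reset: what is moved stays moved. The work goes in short steps, Python scripts to look and compute and a shell command to move; the robot and the scene stay as the last step left them, time stands still between calls to the robot, and variables do not carry over. Pictures are saved under pics/ and viewed, at most 10 in all, crops included, and the job is handed in when it is done.

```bash
mkdir -p pics
cat > h.py <<'E'
import numpy as np,cv2
from plant import robot
def cap(n):
    c=robot.capture(n); np.savez('%s.npz'%n,**{k:np.asarray(v) for k,v in c.items()}); return c
def pts(c):
    z=c['z_map'];K=c['mtx'];T=np.linalg.inv(c['world_to_cam'])
    v,u=np.mgrid[:z.shape[0],:z.shape[1]]
    p=np.stack([(u-K[0,2])/K[0,0]*z,(v-K[1,2])/K[1,1]*z,z],-1)
    w=p@T[:3,:3].T+T[:3,3]; w[z<=0]=np.nan; return w
def ray(c,u,v,h):
    K=c['mtx'];T=np.linalg.inv(c['world_to_cam'])
    d=T[:3,:3]@np.array([(u-K[0,2])/K[0,0],(v-K[1,2])/K[1,1],1]);o=T[:3,3]
    return o+d*(h-o[2])/d[2]
E
python3 - <<'E'
from h import *
s=robot.read_state();print(s)
for n in('top','side'):
    c=cap(n);cv2.imwrite(f'pics/{n}0.png',c['pixels']);print(n,np.linalg.inv(c['world_to_cam']).round(3).tolist(),c['mtx'].tolist())
E
```

```text
{'time_s': 0.0, 'joint_positions': array([ 1.32350685,  0.50832187, -0.2375543 ,  1.50114836,  0.12571564,
        1.14890858, -0.15481803]), 'qd': array([-0.00015897, -0.0006052 ,  0.00010182,  0.00111862,  0.00134201,
        0.00079677,  0.00015926]), 'tau': array([-9.10163526e-04, -6.20603585e+01, -2.18696147e+00, -2.49649930e+01,
        1.26580079e-02,  1.18847171e-02, -1.11924311e-05]), 'tool_pos': array([ 0.21572156, -0.58608611,  0.25243523]), 'ee_rot': array([-8.78966049e-04,  9.84479431e-01,  1.75497709e-01, -1.76058093e-04]), 'contact_force': array([-0.32317991,  0.25936309, -0.30739632]), 'ft_torque': array([ 0.05046723,  0.00859286, -0.01505621]), 'grasp_force': 0.0, 'gripper_width': 0.9963911057232746}
top [[0.013, -0.985, 0.174, 0.335], [-1.0, -0.012, 0.002, 0.156], [-0.0, -0.174, -0.985, 1.282], [0.0, 0.0, 0.0, 1.0]] [[508.40907405292813, 0.0, 319.6309500926052], [0.0, 508.40907405292813, 237.53802956838186], [0.0, 0.0, 1.0]]
side [[-0.989, -0.093, 0.117, 0.414], [-0.148, 0.546, -0.825, 1.035], [0.013, -0.833, -0.553, 0.684], [0.0, 0.0, 0.0, 1.0]] [[501.09720057460567, 0.0, 316.81592870296606], [0.0, 501.09720057460567, 243.07330837534323], [0.0, 0.0, 1.0]]
```

View pics/top0.png

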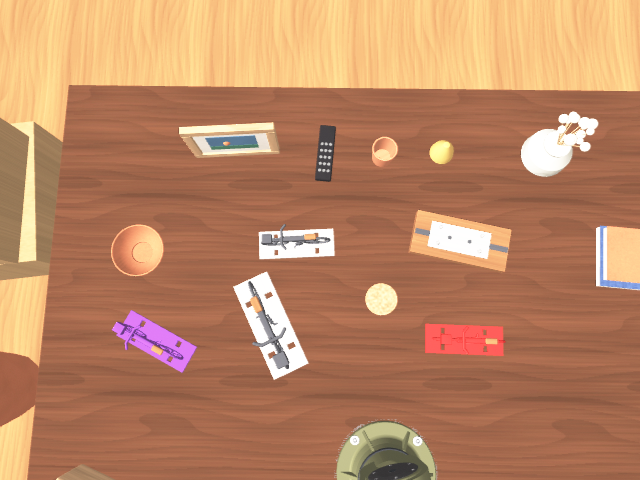

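View pics/side0.png

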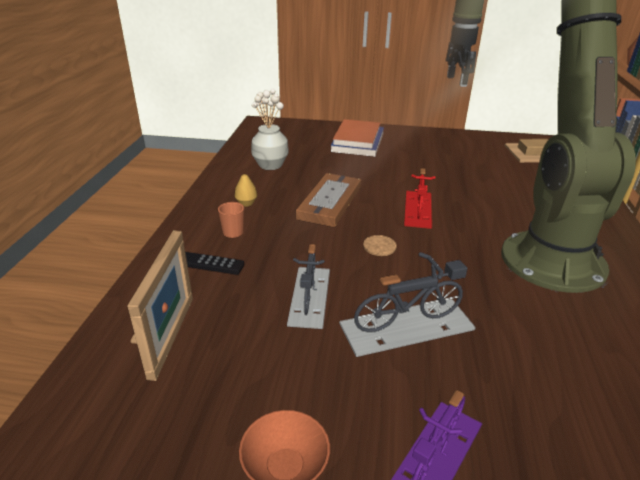

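The top view shows the small dark bicycle at (297,243), with its handlebar and basket end at left (266,239). The plinth is at (460,241), with the strip spanning columns 429 to 491. The coaster is at (381,299), the remote at (326,153), the cup at (385,151) and the pear at (442,152). Next I'll measure the bicycle and plinth.

```bash
cat > m.py <<'E'
from h import *
c=dict(np.load('top.npz'));w=pts(c);im=c['pixels'].astype(int);hsv=cv2.cvtColor(c['pixels'],cv2.COLOR_BGR2HSV)
def roi(m,x0,x1,y0,y1):
    r=np.zeros_like(m);r[y0:y1,x0:x1]=m[y0:y1,x0:x1];return r
def rect(m,h,name):
    m=cv2.morphologyEx(m.astype(np.uint8),cv2.MORPH_CLOSE,np.ones((9,9)))
    k=max(cv2.findContours(m,0,2)[0],key=cv2.contourArea)[:,0]
    p=np.array([ray(c,u,v,h)[:2] for u,v in k])
    (cx,cy),s,a=cv2.minAreaRect((p*1000).astype(np.float32))
    print(name,round(cx,1),round(cy,1),np.round(s,1),round(a,2))
br=(hsv[...,1]<60)&(hsv[...,2]>130)
rect(roi(br,250,345,215,265),.005,'plate')
rect(roi(br,420,500,205,275),.033,'strip')
z=w[...,2]
rect(roi((z>.02)&(z<.05),400,520,200,280),.03,'plinth')
m=roi((z>.075)&(z<.2),250,345,205,265)
q=w[m];print('high',len(q),q.min(0),q.max(0))
for a in(.06,.085,.1):
    t=q[abs(q[:,2]-a)<.012];print(a,len(t),np.median(t,0),t.min(0),t.max(0))
print('table',np.nanmedian(z[380:420,500:600]),'strip z',np.nanmedian(z[232:246,440:446]))
cv2.imwrite('pics/crop.png',np.hstack([cv2.resize(c['pixels'][205:275,a:a+110],None,fx=3.6,fy=3.6*1.2,interpolation=2) for a in(245,405)]))
s=dict(np.load('side.npz'))
cv2.imwrite('pics/crop2.png',cv2.resize(s['pixels'][160:340,270:390],None,fx=3.3,fy=3.3,interpolation=2))
E
python3 m.py
```

```text
plate 552.3 219.4 [ 87.2 190.6] 3.23
strip 555.1 -189.0 [201.2  66.4] 78.27
plinth 553.1 -191.7 [241.1 111.8] 78.28
high 393 [0.51278678 0.15832302 0.07503049] [0.5730794  0.29799388 0.11903686]
  return _methods._mean(a, axis=axis, dtype=dtype,
  ret = um.true_divide(
Traceback (most recent call last):
  File "m.py", line 19, in <module>
    t=q[abs(q[:,2]-a)<.012];print(a,len(t),np.median(t,0),t.min(0),t.max(0))
                                                          ~~~~~^^^
ValueError: zero-size array to reduction operation minimum which has no identity
```

```bash
python3 - <<'E'
t=open('m.py').read()
t=t.replace("rect(roi(br,250,345,215,265),.005,'plate')","z=w[...,2]\nrect(roi(br&(z<.012),250,345,215,265),.005,'plate')").replace("t=q[abs","t=q[abs").replace("for a in(.06,.085,.1):","for a in(.082,.1,.112):").replace("<.012];",'<.006];').replace("CLOSE,np.ones((9,9))","OPEN,np.ones((3,3))").replace("br,420,500","br&(hsv[...,2]>190),420,500")
open('m.py','w').write(t)
E
python3 m.py
```

```text
plate 544.3 219.0 [ 71.2 190.7] 3.35
strip 555.2 -188.2 [151.1  66.4] 78.27
plinth 553.0 -192.1 [240.3 111.8] 78.29
high 393 [0.51278678 0.15832302 0.07503049] [0.5730794  0.29799388 0.11903686]
0.082 100 [0.54184328 0.2264687  0.08509165] [0.5361923  0.16072437 0.07644906] [0.54971277 0.272694   0.0879829 ]
0.1 163 [0.54326592 0.27600547 0.10064029] [0.52924442 0.17006813 0.094044  ] [0.55227016 0.29799388 0.10596084]
0.112 83 [0.54168616 0.24762655 0.11135085] [0.51278678 0.17700841 0.10629939] [0.5730794  0.29402682 0.11675136]
table 0.0010655617901151881 strip z 0.03378617914270676
```

View pics/crop.png

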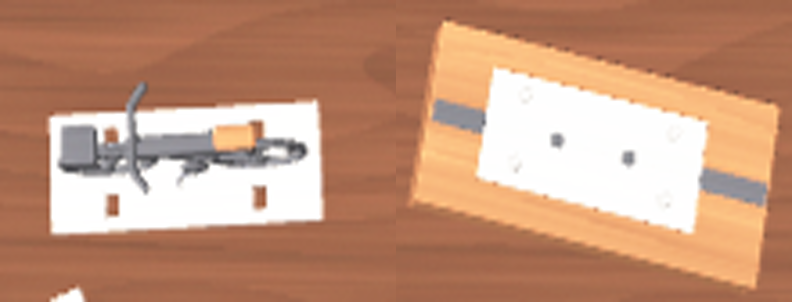

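View pics/crop2.png

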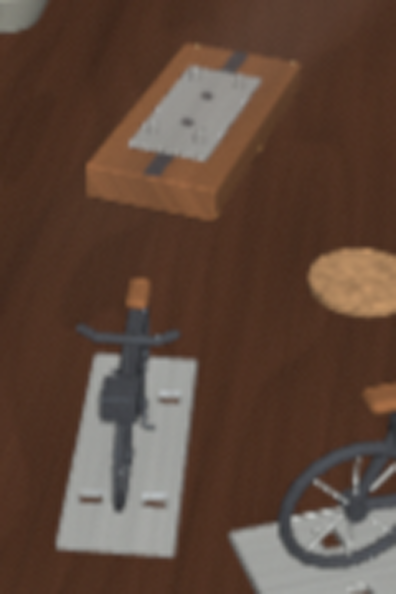

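The crop shows the tube exposed between the handlebar (column 283) and the saddle front (column 304), and the strip with its four pale studs. The plate fit is 71x191 mm and the strip fit 151x66 mm, so both measurements hold. I'll move there now through a waypoint.

```bash
cat > go.py <<'E'
import sys
from h import *
from scipy.spatial.transform import Rotation as R
# go.py x y z(tcp, m) angle-of-tool-x(deg)
x,y,z,a=map(float,sys.argv[1:5]);s=robot.read_state()
q=s['ee_rot'];r=R.from_quat([q[1],q[2],q[3],q[0]]);a=np.radians(a)
t=R.from_matrix(np.array([[np.cos(a),np.sin(a),0],[np.sin(a),-np.cos(a),0],[0,0,-1]]))
print('shift',(r.inv().apply(np.array([x,y,z])-s['tool_pos'])).round(4),'turn',(r.inv()*t).as_rotvec().round(4),
 't',round(s['time_s'],2),'pos',s['tool_pos'].round(4),'F',s['contact_force'].round(1),'w',s['gripper_width'],'g',s['grasp_force'],'q',s['joint_positions'].round(2), 'xang',np.degrees(np.arctan2(*r.as_matrix()[[1,0],0])).round(2))
E
python3 go.py .55 -.2 .25 55
```

```text
shift [ 0.4471 -0.2469  0.0029] turn [-1.500e-03 -5.000e-04 -6.071e-01] t 0.1 pos [ 0.2158 -0.5861  0.2525] F [0.  0.1 0.2] w 0.9975961215234703 g 0.0 q [ 1.32  0.51 -0.24  1.5   0.13  1.15 -0.15] xang 20.22
```

```bash
python3 -m handwheel '[0.447,-0.247,0.003,-0.0015,-0.0005,-0.607,0.085,0.447,-0.247,0.003,-0.0015,-0.0005,-0.607,0.085,0.447,-0.247,0.003,-0.0015,-0.0005,-0.607,0.085,0.447,-0.247,0.003,-0.0015,-0.0005,-0.607,0.085,0.447,-0.247,0.003,-0.0015,-0.0005,-0.607,0.085,0.447,-0.247,0.003,-0.0015,-0.0005,-0.607,0.085,0.447,-0.247,0.003,-0.0015,-0.0005,-0.607,0.085,0.447,-0.247,0.003,-0.0015,-0.0005,-0.607,0.085,0.447,-0.247,0.003,-0.0015,-0.0005,-0.607,0.085,0.447,-0.247,0.003,-0.0015,-0.0005,-0.607,0.085]'; python3 go.py .5435 .214 .2 93.35
```

```text
time_s: 1.1
tool_pos: [0.5439, -0.2068, 0.2501]
ee_rot: [0.001, 0.887, 0.462, -0.0]
contact_force: [0.6, -1.1, -0.9]
gripper_width: 0.997
grasp_force: 0.0
shift [ 0.3444 -0.2419  0.0495] turn [ 4.000e-04  1.500e-03 -6.698e-01] t 1.1 pos [ 0.5439 -0.2068  0.2501] F [ 0.6 -1.1 -0.9] w 0.9968787533910402 g 0.0 q [ 0.62  0.46 -0.47  1.62  0.23  1.11 -0.52] xang 54.97
```

```bash
python3 -m handwheel '[0.338,-0.242,0.049,0,0.001,-0.67,0.085,0.338,-0.242,0.049,0,0.001,-0.67,0.085,0.338,-0.242,0.049,0,0.001,-0.67,0.085,0.338,-0.242,0.049,0,0.001,-0.67,0.085,0.338,-0.242,0.049,0,0.001,-0.67,0.085,0.338,-0.242,0.049,0,0.001,-0.67,0.085,0.338,-0.242,0.049,0,0.001,-0.67,0.085,0.338,-0.242,0.049,0,0.001,-0.67,0.085,0.338,-0.242,0.049,0,0.001,-0.67,0.085,0.338,-0.242,0.049,0,0.001,-0.67,0.085]';python3 -m handwheel '[0,0,0,0,0,0,0.085]'; python3 go.py .5435 .214 .2 93.35;  python3 go.py .5435 .214 .083 93.35
```

```text
time_s: 2.1
tool_pos: [0.5374, 0.2116, 0.2002]
ee_rot: [-0.001, 0.684, 0.73, 0.0]
contact_force: [0.6, -1.4, -0.4]
gripper_width: 0.995
grasp_force: 0.0
time_s: 2.2
tool_pos: [0.5386, 0.2069, 0.2003]
ee_rot: [0.0, 0.686, 0.728, -0.001]
contact_force: [0.7, -0.4, -0.1]
gripper_width: 0.996
grasp_force: 0.0
shift [0.0068 0.0053 0.0003] turn [-0.0002  0.0015  0.0012] t 2.2 pos [0.5386 0.2069 0.2003] F [ 0.7 -0.4 -0.1] w 0.9962195906396669 g 0.0 q [ 0.    0.54 -0.65  1.7   0.37  1.03 -0.72] xang 93.42
shift [0.007  0.0053 0.1173] turn [-0.0002  0.0015  0.0012] t 2.2 pos [0.5386 0.2069 0.2003] F [ 0.7 -0.4 -0.1] w 0.9962195906396669 g 0.0 q [ 0.    0.54 -0.65  1.7   0.37  1.03 -0.72] xang 93.42
```

```bash
python3 -m handwheel '[0.007,0.005,0,0,0.001,0.001,0.085,0.007,0.005,0.03,0,0.001,0.001,0.085,0.007,0.005,0.06,0,0.001,0.001,0.085,0.007,0.005,0.08,0,0.001,0.001,0.085,0.007,0.005,0.1,0,0.001,0.001,0.085,0.007,0.005,0.117,0,0.001,0.001,0.085,0.007,0.005,0.117,0,0.001,0.001,0.085,0.007,0.005,0.117,0,0.001,0.001,0.085]'; python3 go.py .5435 .214 .083 93.35
python3 - <<'E'
from h import *
c=cap('side');cv2.imwrite('pics/s1.png',cv2.resize(c['pixels'][170:350,220:400],None,fx=3.2,fy=3.2,interpolation=2))
E
```

```text
time_s: 3.0
tool_pos: [0.544, 0.2137, 0.084]
ee_rot: [0.0, 0.687, 0.727, 0.0]
contact_force: [0.7, -0.0, 0.2]
gripper_width: 0.996
grasp_force: 0.0
shift [ 0.0004 -0.0005  0.001 ] turn [ 0.0007 -0.0002 -0.0021] t 3.0 pos [0.544  0.2137 0.084 ] F [ 0.7 -0.   0.2] w 0.9962411648696304 g 0.0 q [-0.06  0.68 -0.57  1.81  0.49  0.8  -0.83] xang 93.23
```

View pics/s1.png

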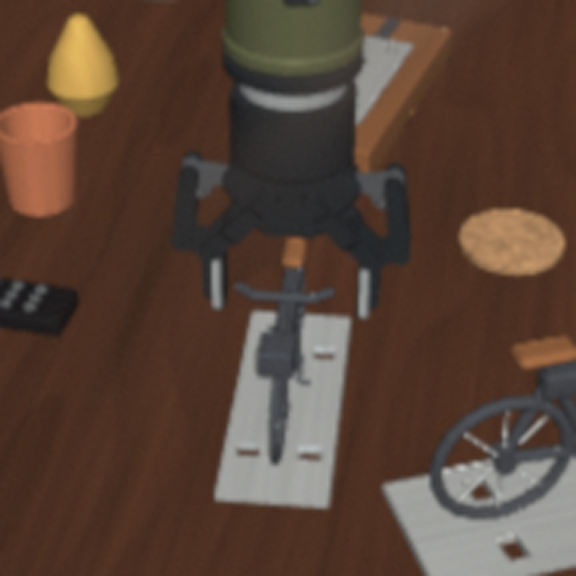

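The fingers straddle the tube behind the handlebar, at crop columns 217 and 365 either side of the tube at 290. I'll close them.

```bash
python3 -m handwheel '[0,0,0.001,0,0,0,0.05,0,0,0.001,0,0,0,0.03,0,0,0.001,0,0,0,0.015,0,0,0.001,0,0,0,0.01,0,0,0.001,0,0,0,0.005,0,0,0.001,0,0,0,0.0,0,0,0.001,0,0,0,0.0,0,0,0.001,0,0,0,0.0]'; python3 -m handwheel '[0,0,0,0,0,0,0,0,0,-0.01,0,0,0,0,0,0,-0.03,0,0,0,0,0,0,-0.06,0,0,0,0,0,0,-0.09,0,0,0,0,0,0,-0.11,0,0,0,0,0,0,-0.11,0,0,0,0]';python3 go.py .555 -.195 .19 78.28
```

```text
time_s: 3.85
tool_pos: [0.544, 0.2146, 0.0829]
ee_rot: [0.0, 0.686, 0.727, 0.001]
contact_force: [2.5, 0.6, 0.6]
gripper_width: 0.125
grasp_force: 60.2
time_s: 4.55
tool_pos: [0.5434, 0.2151, 0.1952]
ee_rot: [0.001, 0.686, 0.727, 0.002]
contact_force: [-0.2, -0.1, -4.2]
gripper_width: 0.128
grasp_force: 59.3
shift [-0.4101 -0.0124  0.0045] turn [ 0.0031 -0.002   0.2629] t 4.55 pos [0.5434 0.2151 0.1952] F [-0.2 -0.1 -4.2] w 0.1275516032650716 g 59.26199197769165 q [-0.01  0.55 -0.65  1.7   0.38  1.02 -0.73] xang 93.35
```

Gripped and lifted, with a weight of about 4.2 N. Now I'll carry it over the plinth.

```bash
python3 -m handwheel '[-0.1,-0.003,0,0.003,-0.002,0.07,0,-0.2,-0.006,0,0.003,-0.002,0.13,0,-0.3,-0.009,0,0.003,-0.002,0.2,0,-0.4,-0.012,0,0.003,-0.002,0.263,0,-0.41,-0.012,0.005,0.003,-0.002,0.263,0,-0.41,-0.012,0.005,0.003,-0.002,0.263,0,-0.41,-0.012,0.005,0.003,-0.002,0.263,0,-0.41,-0.012,0.005,0.003,-0.002,0.263,0,-0.41,-0.012,0.005,0.003,-0.002,0.263,0,-0.41,-0.012,0.005,0.003,-0.002,0.263,0]';python3 -m handwheel '[0,0,0.03,0,0,0,0,0,0,0.03,0,0,0,0,0,0,0.03,0,0,0,0]'; python3 go.py .5542 -.1929 .16 78.28
python3 - <<'E'
from h import *
for n in('top','side'):cap(n)
t=dict(np.load('top.npz'))['pixels'][190:290,400:520];s=dict(np.load('side.npz'))['pixels'][130:250,270:390]
f=lambda a:cv2.resize(a,(390,390),interpolation=2)
cv2.imwrite('pics/p2.png',np.hstack([f(t),f(s)]))
E
```

```text
time_s: 5.55
tool_pos: [0.553, -0.1991, 0.1851]
ee_rot: [-0.002, 0.778, 0.629, -0.003]
contact_force: [-0.5, 0.8, -6.0]
gripper_width: 0.122
grasp_force: 59.1
time_s: 5.85
tool_pos: [0.5542, -0.194, 0.1568]
ee_rot: [-0.002, 0.775, 0.632, -0.002]
contact_force: [0.5, 0.4, -5.2]
gripper_width: 0.126
grasp_force: 59.5
shift [ 0.0011 -0.0002 -0.0032] turn [-0.0055  0.0009  0.0016] t 5.85 pos [ 0.5542 -0.194   0.1568] F [ 0.5  0.4 -5.2] w 0.12630613171173535 g 59.50188338756561 q [ 0.64  0.58 -0.55  1.73  0.37  0.94 -0.26] xang 78.37
```

View pics/p2.png

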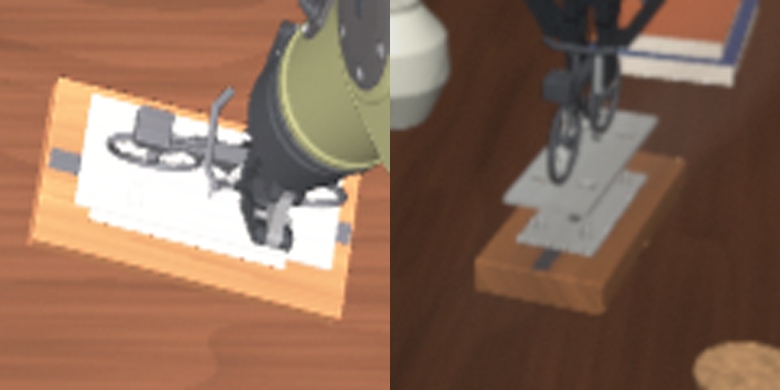

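The plate hovers over the strip at roughly the right angle. The left view shows its front end at crop (90,95)-(75,205) and its rear corner near (335,268). I'll measure it by depth.

```bash
cat > pl.py <<'E'
import sys
from h import *
z0=float(sys.argv[1]) # plate top z
for n in('top','side'):
    c=dict(np.load(n+'.npz'));w=pts(c);hsv=cv2.cvtColor(c['pixels'],cv2.COLOR_BGR2HSV)
    m=(hsv[...,1]<60)&(hsv[...,2]>(190 if n=='top' else 90))&(abs(w[...,2]-z0)<.012)&(abs(w[...,0]-.555)<.1)&(abs(w[...,1]+.19)<.13)
    m=cv2.morphologyEx(m.astype(np.uint8),cv2.MORPH_OPEN,np.ones((3,3)))
    m=cv2.connectedComponentsWithStats(m);k=1+np.argmax(m[2][1:,4]);q=w[m[1]==k]
    v,u=np.nonzero(m[1]==k);p=np.array([ray(c,a,b,z0)[:2] for a,b in zip(u,v)])
    r=cv2.minAreaRect((p*1000).astype(np.float32))
    a=np.radians(78.28);U=np.array([np.cos(a),np.sin(a)]);V=np.array([-U[1],U[0]])
    d=p-[.5552,-.1882]
    print(n,len(q),'medz',np.median(q[:,2]).round(4),np.round(r[0],1),np.round(r[1],1),round(r[2],2),'along',(d@U).min().round(4),(d@U).max().round(4),'across',(d@V).min().round(4),(d@V).max().round(4))
    A=np.c_[q[:,:2]-q[:,:2].mean(0),np.ones(len(q))];g=np.linalg.lstsq(A,q[:,2],rcond=None)[0];print(' tilt along/across',(g[:2]@U).round(4),(g[:2]@V).round(4))
E
python3 pl.py .079
```

```text
top 870 medz 0.0796 [ 561.5 -158.2] [129.5  70.9] 78.2 along -0.034 0.0954 across -0.0356 0.0354
 tilt along/across 0.0076 0.0012
side 644 medz 0.0809 [ 556.1 -184.7] [196.4  72.7] 77.95 along -0.0945 0.1018 across -0.0366 0.0366
 tilt along/across 0.0052 -0.0047
```

The plate's front end is 95.4 mm ahead of the strip centre, so it is aligned to about 0.5 mm, centred across, at 78.2°. I'll back off 8 mm and lower it slowly onto the studs.

```bash
python3 -m handwheel '[-0.004,0,0.005,-0.005,0.001,0.001,0,-0.008,0,0.012,-0.005,0.001,0.001,0,-0.008,0,0.018,-0.005,0.001,0.001,0,-0.008,0,0.022,-0.005,0.001,0.001,0,-0.008,0,0.022,-0.005,0.001,0.001,0,-0.008,0,0.022,-0.005,0.001,0.001,0]'; python3 go.py .5526 -.2007 .128 78.28; python3 -m handwheel '[0,0,0.0015,0,0,0,0,0,0,0.003,0,0,0,0,0,0,0.003,0,0,0,0]'; python3 go.py .5526 -.2007 .128 78.28
```

```text
time_s: 6.55
tool_pos: [0.5535, -0.2033, 0.1355]
ee_rot: [0.001, 0.776, 0.631, 0.001]
contact_force: [0.4, -0.5, -6.7]
gripper_width: 0.127
grasp_force: 59.5
shift [ 0.0024 -0.0014  0.0075] turn [ 0.0027  0.0004 -0.0013] t 6.55 pos [ 0.5535 -0.2033  0.1355] F [ 0.4 -0.5 -6.7] w 0.12662378123326476 g 59.470422863960266 q [ 0.65  0.61 -0.54  1.75  0.39  0.89 -0.27] xang 78.21
time_s: 6.85
tool_pos: [0.5533, -0.2034, 0.1324]
ee_rot: [0.001, 0.776, 0.631, 0.001]
contact_force: [-0.2, 0.8, -5.5]
gripper_width: 0.124
grasp_force: 59.4
shift [ 0.0025 -0.0013  0.0044] turn [ 0.0027  0.0008 -0.0014] t 6.85 pos [ 0.5533 -0.2034  0.1324] F [-0.2  0.8 -5.5] w 0.12384244146135705 g 59.44002628326416 q [ 0.65  0.61 -0.54  1.76  0.39  0.88 -0.27] xang 78.2
```

```bash
python3 -m handwheel '[0,0,0.001,0.002,0,0,0,0,0,0.002,0.002,0,0,0,0,0,0.003,0.002,0,0,0,0,0,0.003,0.002,0,0,0]';  python3 -m handwheel '[0,0,0.001,0,0,0,0,0,0,0.001,0,0,0,0,0,0,0.001,0,0,0,0]'; python3 -m handwheel '[0,0,0.001,0,0,0,0,0,0,0.001,0,0,0,0,0,0,0.001,0,0,0,0]'
```

```text
time_s: 7.25
tool_pos: [0.5533, -0.2035, 0.1294]
ee_rot: [0.0, 0.776, 0.631, -0.0]
contact_force: [0.1, -0.2, -5.5]
gripper_width: 0.13
grasp_force: 59.5
time_s: 7.55
tool_pos: [0.5534, -0.2035, 0.1285]
ee_rot: [0.001, 0.776, 0.631, -0.0]
contact_force: [0.1, -0.3, -6.2]
gripper_width: 0.132
grasp_force: 59.5
time_s: 7.85
tool_pos: [0.5537, -0.2035, 0.1279]
ee_rot: [0.001, 0.776, 0.631, 0.0]
contact_force: [0.1, 0.6, -3.6]
gripper_width: 0.132
grasp_force: 59.9
```

First contact, with 2 to 3 N of the weight taken by the studs. I'll settle a little more, then slide forward.

```bash
python3 -m handwheel '[0,0,0.0007,0,0,0,0,0,0,0.0007,0,0,0,0,0,0,0.0007,0,0,0,0]';  python3 -m handwheel '[0.001,0,0,0,0,0,0,0.002,0,0,0,0,0,0,0.003,0,0,0,0,0,0,0.003,0,0,0,0,0,0]'; python3 -m handwheel '[0.001,0,0,0,0,0,0,0.002,0,0,0,0,0,0,0.002,0,0,0,0,0,0]'
```

```text
time_s: 8.15
tool_pos: [0.5539, -0.2033, 0.1276]
ee_rot: [0.001, 0.776, 0.631, 0.0]
contact_force: [-0.0, 2.0, 5.6]
gripper_width: 0.13
grasp_force: 60.9
time_s: 8.55
tool_pos: [0.554, -0.203, 0.1276]
ee_rot: [0.002, 0.777, 0.63, -0.001]
contact_force: [-2.4, -4.6, 6.9]
gripper_width: 0.129
grasp_force: 61.2
time_s: 8.85
tool_pos: [0.5543, -0.2016, 0.1276]
ee_rot: [0.002, 0.777, 0.63, -0.001]
contact_force: [-2.0, -4.7, 6.0]
gripper_width: 0.127
grasp_force: 61.2
```

```bash
python3 -m handwheel '[0.001,0,-0.0003,0,0,0,0,0.002,0,-0.0003,0,0,0,0,0.002,0,-0.0003,0,0,0,0]';  python3 -m handwheel '[0.001,0,0,0,0,0,0,0.002,0,0,0,0,0,0,0.002,0,0,0,0,0,0]'; python3 go.py .5542 -.1929 .128 78.28
```

```text
time_s: 9.15
tool_pos: [0.5548, -0.1985, 0.1275]
ee_rot: [0.002, 0.777, 0.63, -0.001]
contact_force: [-0.9, -4.9, 4.4]
gripper_width: 0.127
grasp_force: 61.0
time_s: 9.45
tool_pos: [0.5548, -0.1942, 0.1265]
ee_rot: [-0.0, 0.776, 0.631, -0.0]
contact_force: [-0.5, -0.4, -5.6]
gripper_width: 0.128
grasp_force: 59.5
shift [ 0.0012 -0.0008 -0.0015] turn [-0.0004 -0.0001 -0.0015] t 9.45 pos [ 0.5548 -0.1942  0.1265] F [-0.5 -0.4 -5.6] w 0.12829765455467684 g 59.46427345275879 q [ 0.63  0.62 -0.53  1.76  0.39  0.87 -0.29] xang 78.2
```

The force fell back to free weight with the plate near nominal alignment, so the slots have found the studs. I'll lower gently and watch.

```bash
python3 -m handwheel '[0,0,0.001,0,0,0,0,0,0,0.001,0,0,0,0,0,0,0.001,0,0,0,0]';  python3 -m handwheel '[0,0,0.001,0,0,0,0,0,0,0.001,0,0,0,0,0,0,0.001,0,0,0,0]'
```

```text
time_s: 9.75
tool_pos: [0.555, -0.1942, 0.1256]
ee_rot: [-0.0, 0.776, 0.631, -0.0]
contact_force: [-0.3, -0.0, -6.3]
gripper_width: 0.128
grasp_force: 59.5
time_s: 10.05
tool_pos: [0.5552, -0.1947, 0.1251]
ee_rot: [0.0, 0.776, 0.631, -0.0]
contact_force: [0.6, -0.6, -5.4]
gripper_width: 0.133
grasp_force: 59.5
```

```bash
python3 -m handwheel '[0,0,0.001,0,0,0,0,0,0,0.002,0,0,0,0,0,0,0.002,0,0,0,0]';  python3 -m handwheel '[0,0,0.001,0,0,0,0,0,0,0.002,0,0,0,0,0,0,0.002,0,0,0,0]'; python3 go.py .5542 -.1929 .1155 78.28
```

```text
time_s: 10.35
tool_pos: [0.5551, -0.1947, 0.123]
ee_rot: [0.0, 0.776, 0.631, -0.0]
contact_force: [-0.3, 0.3, -5.9]
gripper_width: 0.127
grasp_force: 59.5
time_s: 10.65
tool_pos: [0.5551, -0.1947, 0.121]
ee_rot: [0.0, 0.776, 0.631, -0.0]
contact_force: [-0.4, -0.6, -4.4]
gripper_width: 0.125
grasp_force: 59.5
shift [ 0.0016 -0.0013  0.0055] turn [ 0.0006  0.0007 -0.0015] t 10.65 pos [ 0.5551 -0.1947  0.121 ] F [-0.4 -0.6 -4.4] w 0.12482527831419235 g 59.49841260910034 q [ 0.63  0.62 -0.53  1.77  0.4   0.86 -0.29] xang 78.2
```

```bash
python3 -m handwheel '[0,0,0.001,0,0,0,0,0,0,0.002,0,0,0,0,0,0,0.003,0,0,0,0,0,0,0.0035,0,0,0,0,0,0,0.0035,0,0,0,0]';  python3 -m handwheel '[0,0,0.0007,0,0,0,0,0,0,0.0014,0,0,0,0,0,0,0.0014,0,0,0,0]';  python3 -m handwheel '[0,0,0.0005,0,0,0,0,0,0,0.0005,0,0,0,0,0,0,0.0005,0,0,0,0]'
```

```text
time_s: 11.15
tool_pos: [0.5552, -0.1947, 0.1175]
ee_rot: [0.001, 0.776, 0.631, -0.0]
contact_force: [-0.1, 0.4, -6.9]
gripper_width: 0.13
grasp_force: 59.5
time_s: 11.45
tool_pos: [0.5553, -0.1947, 0.1163]
ee_rot: [0.001, 0.776, 0.631, 0.0]
contact_force: [-0.2, 0.1, -5.8]
gripper_width: 0.127
grasp_force: 59.6
time_s: 11.75
tool_pos: [0.5555, -0.1946, 0.116]
ee_rot: [0.001, 0.776, 0.631, 0.0]
contact_force: [-0.1, 0.8, -2.3]
gripper_width: 0.126
grasp_force: 59.9
```

```bash
python3 -m handwheel '[0,0,0.0005,0,0,0,0,0,0,0.0005,0,0,0,0,0,0,0.0005,0,0,0,0]'; python3 -m handwheel '[0,0,0,0,0,0,0.02,0,0,0,0,0,0,0.03,0,0,0,0,0,0,0.05,0,0,0,0,0,0,0.07,0,0,0,0,0,0,0.08,0,0,0,0,0,0,0.08,0,0,0,0,0,0,0.08,0,0,0,0,0,0,0.08]'
```

```text
time_s: 12.05
tool_pos: [0.5558, -0.1944, 0.1157]
ee_rot: [0.001, 0.776, 0.631, 0.0]
contact_force: [0.7, 2.2, 1.5]
gripper_width: 0.128
grasp_force: 60.4
time_s: 12.85
tool_pos: [0.5552, -0.1947, 0.1152]
ee_rot: [0.001, 0.776, 0.631, -0.0]
contact_force: [0.8, -0.9, -0.3]
gripper_width: 0.936
grasp_force: 0.0
```

Released. I'll retreat straight up, then back away toward the bicycle's starting place so the view is clear.

```bash
python3 -m handwheel '[0,0,-0.01,0,0,0,0.08,0,0,-0.04,0,0,0,0.08,0,0,-0.08,0,0,0,0.08,0,0,-0.12,0,0,0,0.08,0,0,-0.15,0,0,0,0.08,0.04,0,-0.15,0,0,0,0.08,0.08,0,-0.15,0,0,0,0.08,0.12,0,-0.15,0,0,0,0.08,0.16,0,-0.15,0,0,0,0.08,0.2,0,-0.15,0,0,0,0.08]'; python3 -m handwheel '[0.05,0,0,0,0,0,0.08,0.1,0,0,0,0,0,0.08,0.1,0,0,0,0,0,0.08,0.1,0,0,0,0,0,0.08,0.1,0,0,0,0,0,0.08]'
python3 - <<'E'
from h import *
for n in('top','side'):cap(n)
t=dict(np.load('top.npz'))['pixels'][190:290,400:520];s=dict(np.load('side.npz'))['pixels'][130:250,270:390]
f=lambda a:cv2.resize(a,(390,390),interpolation=2)
cv2.imwrite('pics/p3.png',np.hstack([f(t),f(s)]))
E
python3 pl.py .038
```

```text
time_s: 13.85
tool_pos: [0.5962, 0.0028, 0.2661]
ee_rot: [0.001, 0.776, 0.631, 0.0]
contact_force: [0.5, 0.2, 0.3]
gripper_width: 0.937
grasp_force: 0.0
time_s: 14.35
tool_pos: [0.6165, 0.0977, 0.2653]
ee_rot: [0.001, 0.776, 0.63, -0.0]
contact_force: [0.1, 0.4, 0.3]
gripper_width: 0.935
grasp_force: 0.0
top 43 medz 0.039 [ 566.1 -281.5] [14.9 15.5] 87.32 along -0.0968 -0.0807 across -0.0373 -0.0212
 tilt along/across 0.2863 0.1289
side 679 medz 0.0389 [ 552.8 -185.8] [204.9  74.4] 75.14 along -0.1003 0.1045 across -0.0367 0.0378
 tilt along/across -0.0002 -0.0044
```

View pics/p3.png

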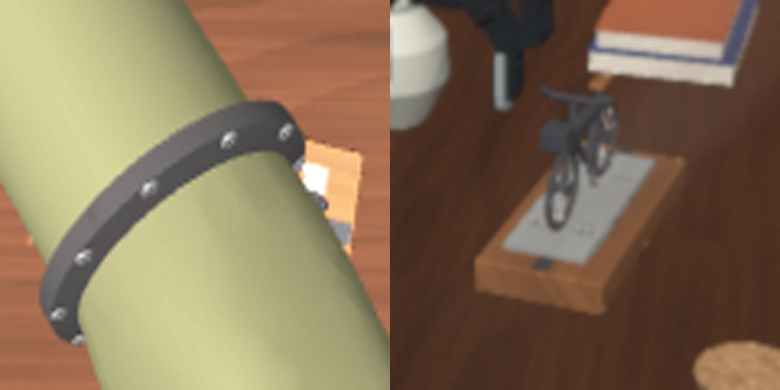

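The side view shows the plate flat on the plinth, from crop (570,260) to (640,155), with the stud tops showing in its slots. The plate top is at 38.9 mm (expected 38) and level, and the arm is clear.

```bash
python3 -c "
from plant import robot
print(robot.sign_off())"
```

```text
the job is handed in; nothing more can be done
None
```

I put the bicycle on its plinth, with the slots over all four studs and the foot plate flush and level on the strip. I then let go, backed the arm clear and handed the job in at about 14.5 s; sign-off gave no verdict.

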